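Stack a gate-post top on the welding stand

ROBOT

A 6-joint arm with a two-finger parallel gripper is mounted at the origin on the work surface. World frame = base frame: x ahead of the robot, y to its left, z up, the work surface at z = 0. Lengths are in mm, angles in rad, forces in N, time in s.
With the tool pointing down it reaches from about 400 to 925 mm from the base axis. Payload 12.5 kg.
Tool frame: the origin (TCP) lies midway between the tips of the shut fingers; the grasp point (between the pads) lies 19 mm behind it (env.pinch_z is the z of the grasp point in the tool frame, in mm); z points along the fingers, y is the line along which they close (so a half turn about z gives the same grasp; the last joint's range is limited). The gripper opens to 95 mm and grips with 3 to 60 N. Pads are 20 mm wide; open, the fingers measure 119 mm over their backs; the gripper's body (75 mm by 180 mm) begins 59 mm behind the grasp point.
Start: joints at [-1.413, 0.491, 1.559, -0, 1.092, -0.106], TCP at [162.992, -603.394, 184.761] pointing down, gripper open.
Joint ranges: [-3.1, 3.1], [-0.84, 2.19], [0.05, 2.79], [-1.13, 4.28], [0.06, 2.93], [-2.69, 2.69]. Speed limits (rad/s): [2.22, 2.22, 2.79, 3.14, 3.14, 3.14].

INTERFACE

Orientations are given as [roll, pitch, yaw] about the fixed x, y, z axes, in that order (R = Rz(yaw) Ry(pitch) Rx(roll)).
In Python, from cell import env, eyes gives the robot as it stands.
- The arm moves only by the shell command python3 -m inch 'ROWS'. ROWS is JSON, a list of rows, each a list of 3 entries, a list of its own where there are three numbers: the shift along the tool's x, y, z in units of 60 mm (1.0 is 60 mm), then the turn about the tool's z in units of 5 degrees (1.0 is 5 degrees), then the closure, from -1 (fully open) to 1 (shut). In form: [[[tx, ty, tz], turn, claw], ...]. A call has exactly 10 rows; each row shifts and turns the commanded pose from where the row before left it, along the tool's axes as they then stand; what a row does not reach is not made up. A row lasts 1/8 s, in which the tool goes at most 62.5 mm and 10.7 degrees, less where a joint would pass 70% of its speed; a pose out of reach is approached as far as the arm can. A call is refused whole if a number of a shift passes 1 or a number of a turn 1, either way. A call with a gripper value outside its range is refused whole. The fingers move at their own pace and stop on an object; the grip force is fixed at half the most. Time passes only in rows, so rows that do not move let the fingers close, or fill a call up. It gives the time, the measured TCP pose, the force, the opening and the grip force at its end, in the units of the state.
- env.state(): the state, without advancing time (a new reading comes with each control period).
- eyes.read_camera(name): name is "scene" or "top"; returns a dict with "pixels" (400x640x3 uint8, red, green, blue), "fx", "fy", "cx", "cy" (pixels), "distortion" ([k1, k2, p1, p2, k3] as OpenCV has them; the pictures are not rectified), "extrinsics" (4x4, takes a point from world to camera coordinates). Camera axes: x right, y down, z forward; pixel columns grow to the right and rows downward; lengths in mm; the calibration is good to about 2 mm. A picture is of the moment at which its call begins. There is no depth.
- env.job_done(): hands the job in; it is judged then, once.
Trained networks look in a picture, given as the dict that the camera call returned (one of the last four; its "shot" number tells which), for a name from the list of things; names that differ only in an ending like _2 or _b are one class to them, and where a whole thing is asked for, a point or a joint stands for the part that bears it (a point fixed in the world has none). Each returns a list of dicts, best first, with "score" (0 to 1); they miss things now and then, are a little off and sometimes report something else, mostly with a low value. They report only what shows in the picture. A call takes as long as a camera call. They do not tell look-alikes from the thing itself.
- eyes.boxes_of(name, picture): "centre" ([row, column] in pixels, amid what is visible of it).
- eyes.cut_out(name, picture): "mask" (400x640 bool, what is visible of it) and "centre" ([row, column] in pixels, amid what is visible of it).
- eyes.spot_point(name, picture): "centre" ([row, column] in pixels: a listed point, or the origin of a listed thing).
The state is a dict: "t": time; "joints": joint angles; "qvel": joint speeds; "tau": joint torques, N m; "eef_pos": TCP position; "tcp_rot": TCP orientation; "ft_force": force on the tool from outside, world axes, zero at the start; "moment": the same for the moment, N m; "opening": opening from 0.0 (shut) to 1.0 (fully open); "grip_force": force on a finger pad.
Only numpy, scipy, OpenCV 4.12 (cv2) and the standard library are available. Lean on these libraries where they do the work, as an engineer would, in place of code of your own. Each camera call takes 0.05 s, during which the arm holds its last target. There are 200 camera calls.

TASK

The drilled square plate is still clamped in the drilling fixture: leave it where it is while you flip the toggle clamp's handle over until the clamp stays fully open, then take the plate out. Build the gate-post top on the pin of the round welding stand, from the bottom up and in this order: the square plate, the tall narrow sleeve, the wide flat collar, and last the ball finial with its ball upward, each threaded over the pin and resting flat on the one below. Leave the clamp open, let go of everything, and leave the hammer and the tin where they are.

Things in the scene. Friction and masses are not known exactly. Their poses are not given: they have to be found in the camera images.
- stand: round green welding stand, fixed: base disc 120 mm across, 12 mm high; on it a pedestal 40 mm across whose flat top (the seat) is 30 mm above the bench; in its centre an upright steel pin 14 mm thick, its tip 82 mm above the bench (top 5 mm tapers to 7 mm). Origin: on the pin's axis at bench level, z up. Yaw means nothing.
- fixture: drilling fixture, fixed: green base 12 mm thick, 90 mm wide (y), x -45 to +140 mm. Origin: bench level, under the plate's place; x points from plate to clamp. Plate rests with underside at z 22 on two bars within |y| 22. End stops at x +-32 to +-40, up to z 28; the plate's y sides are free for fingers. Clamp pivot at x 85, z 45 mm, axis along y, between cheeks (40 mm over all, top z 52).
- clamp (a joint): toggle clamp: one lever with hold-down arm and upright black handle. 0 = closed: arm level, its foot over the plate at fixture x 24 mm, handle leaning 0.35 rad from upright towards the plate. Grows as the handle swings to fixture +x and the arm rises; stop at 1.75 (handle nearly level, arm upright). Gravity keeps it closed; past about 0.8 it falls open and stays. 1 to 2 N at the handle.
- clamp_grip (a point): point on the axis of the clamp's handle, 100 mm from the pivot and 20 mm below the rounded end; the handle's black sleeve is 18 mm thick. With the clamp closed it lies at x = 51, z = 139 mm in the fixture's frame.
- plate: square steel plate 60 x 60 x 10 mm with a 20 mm round hole through its centre, 0.25 kg or so, lying in the fixture with its sides along the fixture's x and y. Origin: centre of the underside, z up, x and y along its sides.
- sleeve: the tall narrow one of the two steel rings: outside 34 mm, hole 20 mm, height 20 mm, standing on the bench. Origin: centre of its underside, z along its axis, up.
- collar: the wide flat one of the two steel rings: outside 50 mm, hole 20 mm, height 12 mm, lying flat on the bench. Origin: centre of its underside, z along its axis, up.
- finial: ball finial, steel: a round foot 40 mm across and 20 mm high with a 20 mm hole open at its underside (at least 17 mm deep), and a 40 mm ball on top, 57 mm high in all; stands on the bench on its foot. Origin: centre of its underside, z up through the ball.
- hammer: hammer, 240 mm long, lying on the bench beyond the work, a bystander: leave it. Origin near its middle, on the bench; x along the handle towards the head.
- tin: closed round tin, 72 mm across and 55 mm high, standing on the bench, a bystander: leave it. Origin: centre of its underside.
Mind the look-alikes: they are no part of the job. Leave any brown look-alike of the fixture alone.

How it is judged:
By the outcome, as a careful person would: the job done as asked, in the order asked, and still so for the second after the job is handed in, with the robot touching nothing.
It also fails if it takes over 128 s, if anything falls off the work surface, if the arm or the gripper's body presses on something with over 40 N, if the wrist force passes 120 N, or if a joint passes its speed limit or range.

## Working session

There is one attempt and no reset: what is moved stays moved. The work goes in short steps, Python scripts to look and compute and a shell command to move; the robot and the scene stay as the last step left them, time stands still between calls to the robot, and variables do not carry over. Pictures are saved under pics/ and viewed, at most 14 in all, crops included, and the job is handed in when it is done.

```bash
ls; mkdir -p pics; cat > h.py <<'E'
from cell import env, eyes
import numpy as np, cv2
def cam(n):
    p=eyes.read_camera(n); return p
def save(p,f,crop=None,s=1):
    im=p["pixels"][:,:,::-1]
    if crop: r0,r1,c0,c1=crop; im=im[r0:r1,c0:c1]
    im=cv2.resize(im,None,fx=s,fy=s,interpolation=cv2.INTER_CUBIC)
    cv2.imwrite("pics/"+f,im)
def K(p): return np.array([[p["fx"],0,p["cx"]],[0,p["fy"],p["cy"]],[0,0,1.]])
def ray(p,rc):
    u=cv2.undistortPoints(np.array([[[rc[1],rc[0]]]],float),K(p),np.array(p["distortion"],float))[0,0]
    E=np.array(p["extrinsics"]);R=E[:3,:3];o=-R.T@E[:3,3]
    return o,R.T@np.array([u[0],u[1],1])
def atz(p,rc,z):
    o,d=ray(p,rc); return o+d*(z-o[2])/d[2]
def proj(p,X):
    E=np.array(p["extrinsics"],float)
    q=cv2.projectPoints(np.array(X,float).reshape(-1,3),cv2.Rodrigues(E[:3,:3])[0],E[:3,3],K(p),np.array(p["distortion"],float))[0][:,0]
    return q[:,::-1]
def tri(ps):
    A=np.zeros((3,3));b=np.zeros(3)
    for p,rc in ps:
        o,d=ray(p,rc);d/=np.linalg.norm(d);M=np.eye(3)-np.outer(d,d);A+=M;b+=M@o
    return np.linalg.solve(A,b)
E
python3 - <<'E'
from h import *
np.set_printoptions(precision=1,suppress=True)
ps={n:cam(n) for n in("scene","top")}
for n,p in ps.items():
    save(p,n+"0.png",s=1.25)
    E=np.array(p["extrinsics"]);print(n,-E[:3,:3].T@E[:3,3],p["fx"])
    for k in "stand fixture clamp_grip plate sleeve collar finial hammer tin".split():
        for d in eyes.spot_point(k,p)[:4]:
            print(n,k,round(d["score"],2),np.array(d["centre"]),atz(p,d["centre"],{"plate":22,"clamp_grip":139}.get(k,0))[:2])
print(env.state()["tcp_rot"],env.pinch_z)
E
```

```text
pics
scene [1151.9 -221.5  823.1] 376.6415650596416
scene stand 0.83 [278.5 181.2] [ 459.5 -204.7]
scene fixture 0.84 [195.9 372.9] [475.6 434.5]
scene fixture 0.83 [157.2 404.7] [369.9 673.3]
scene fixture 0.73 [220.4 327.5] [488.7 245.4]
scene fixture 0.61 [173.7 298. ] [242.  286.4]
scene clamp_grip 0.8 [130.7 419.7] [414.2 673. ]
scene clamp_grip 0.73 [149.2 307.7] [304.6 290.1]
scene clamp_grip 0.6 [169.4 386.8] [519.5 434. ]
scene clamp_grip 0.57 [195.3 340.5] [540.  250.3]
scene plate 0.67 [217.8 325.3] [493.7 233.5]
scene plate 0.48 [214.  324.1] [478.2 239.5]
scene sleeve 0.66 [240.6 276. ] [476.4  73.5]
scene collar 0.76 [281.9 294.8] [630.7  46.5]
scene finial 0.76 [280.9 243.7] [555.6 -65.8]
scene hammer 0.59 [300.3 350.7] [755.7 136.7]
scene hammer 0.36 [217.8 328.5] [481.  254.3]
scene tin 0.61 [335.5 257.7] [ 715.5 -104.3]
scene tin 0.37 [196.  339.7] [417.  341.9]
top [ 372.3  194.4 1485.9] 413.6233483727531
top stand 0.64 [224.6 425.2] [ 455.  -204.3]
top fixture 0.96 [221.2 247.1] [472.6 440.2]
top fixture 0.85 [216.8 303.7] [487.1 236.1]
top fixture 0.8 [248.6 182.1] [374.9 675.9]
top fixture 0.7 [282.1 285.9] [254.6 300.6]
top clamp_grip 0.75 [232.7 175.9] [426.7 652.8]
top clamp_grip 0.69 [201.  242.2] [529.8 434. ]
top clamp_grip 0.65 [270.  284.4] [304.4 295.4]
top clamp_grip 0.63 [200.4 300.4] [530.3 242.8]
top plate 0.73 [217.2 301.6] [484.  242.9]
top sleeve 0.44 [221.3 350.1] [469.5  69.1]
top collar 0.42 [180.1 356.8] [619.6  42.2]
top finial 0.56 [196.5 383.1] [558.7 -52.6]
top hammer 0.78 [144.5 327. ] [752.9 149.4]
top tin 0.54 [150.4 399.7] [ 729.9 -119. ]
[ 3.1 -0.   0.3] -18.8
```

View pics/scene0.png

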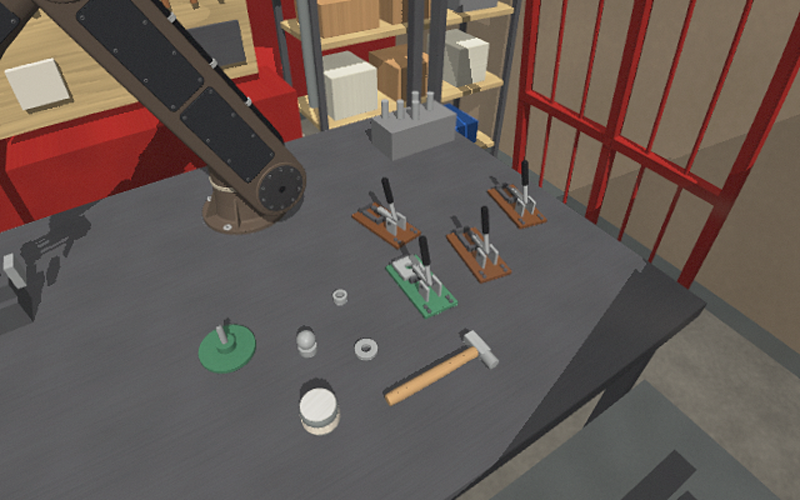

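View pics/top0.png

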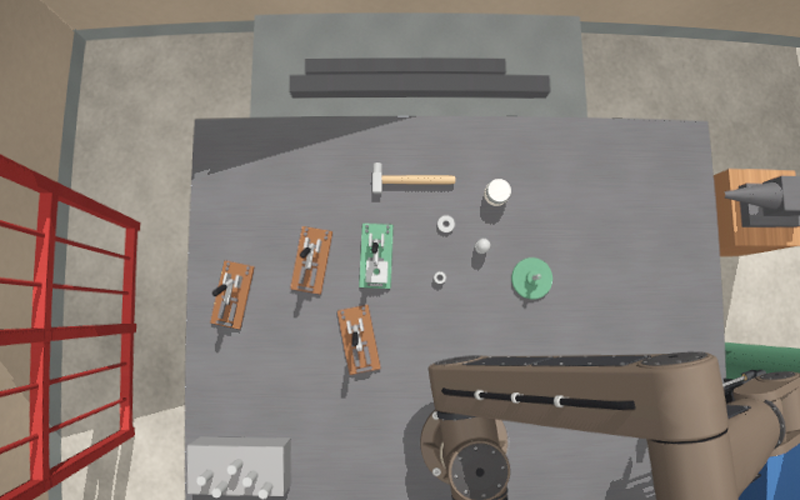

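The scene shows the green fixture (x800 image px ~(422,285)) with the plate in it. The three brown look-alikes are at ~(387,215), (479,245) and (517,200). The sleeve is at (340,297), the collar (366,349), the finial (306,343) and the stand (227,347). Only the green fixture fits the description. I'll refine the poses with model silhouettes and check the candidate in a crop.

```bash
cat >> h.py <<'E'
from scipy.optimize import least_squares
def ringpts(segs):
    a=np.linspace(0,2*np.pi,40,endpoint=False)
    return np.concatenate([np.c_[r*np.cos(a),r*np.sin(a),0*a+z] for r,z in segs])
SH={"sleeve":ringpts([(17,0),(17,20)]),"collar":ringpts([(25,0),(25,12)]),
 "finial":ringpts([(20,0),(20,20),(20,37),(14,51),(14,23),(1,57)]),"base":ringpts([(60,0),(60,12)]),
 "fix":np.array([[x,y,z] for x in(-45,140) for y in(-45,45) for z in(0,12)],float)}
def bb(p):
    lo=p.min(0);hi=p.max(0);return (lo+hi)/2
def green(p,near):
    h=cv2.cvtColor(p["pixels"],cv2.COLOR_RGB2HSV)
    m=((h[:,:,0]>55)&(h[:,:,0]<90)&(h[:,:,1]>90)&(h[:,:,2]>30)).astype(np.uint8)
    m=cv2.morphologyEx(m,cv2.MORPH_OPEN,np.ones((2,2)))
    rr,cc=np.nonzero(m);k=np.hypot(rr-near[0],cc-near[1])<60
    return np.c_[rr,cc][k].astype(float)
def hullof(pts): return cv2.convexHull(pts.astype(np.float32))[:,0]
def cent(pts):
    m=cv2.moments(hullof(pts));return np.array([m["m10"],m["m01"]])/m["m00"]
def fit(shape,obs,x0):  # obs list of (pic, hull pts rc)
    def f(x): return np.concatenate([cent(proj(p,SH[shape]+[x[0],x[1],0]))-cent(q) for p,q in obs])
    r=least_squares(f,x0);return r.x,r.fun
E
cat > m.py <<'E'
from h import *
np.set_printoptions(precision=1,suppress=True)
ps={n:cam(n) for n in("scene","top")}
save(ps["scene"],"crop1.png",(170,260,290,400),4.5)
near={"sleeve":(473,71),"collar":(625,44),"finial":(557,-58)}
for k,x0 in near.items():
    obs=[]
    for n,p in ps.items():
        e=proj(p,[*x0,10])[0]
        for d in eyes.cut_out(k,p):
            if np.hypot(*(np.array(d["centre"])-e))<15:
                obs.append((p,np.argwhere(d["mask"]).astype(float)));break
    for o in obs: print(k,o[0]["shot"],fit(k,[o],x0)[0],len(o[1]))
    if obs: print(k,*fit(k,obs,x0))
for k,x0 in {"base":(457,-204),"fix":(530,240)}.items():
    for n,p in ps.items():
        g=green(p,proj(p,[*x0,10])[0])
        if k=="base": print("stand",n,fit(k,[(p,g)],x0)[0],len(g))
        else:
            h=hullof(g);w=np.array([atz(p,q,12 )[:2] for q in h],np.float32);print("fix",n,cv2.minAreaRect(w))
            def res(v):
                c,s=np.cos(v[2]),np.sin(v[2]);P=SH["fix"]@np.array([[c,s,0],[-s,c,0],[0,0,1]])+[v[0],v[1],0]
                hh=hullof(proj(p,P))
                a=np.zeros((1600,2560),np.uint8);b=a.copy()
                d=np.array([cv2.pointPolygonTest(hh.reshape(-1,1,2),(float(q[0]),float(q[1])),True) for q in h]);return d-0.3
            r=least_squares(res,[488,240,0.05],loss="soft_l1",diff_step=1e-3);print(r.x,r.cost)
            print("pred grip",proj(p,[r.x[0]+51*np.cos(r.x[2]),r.x[1]+51*np.sin(r.x[2]),139]))
E
python3 m.py; python3 -c "
from h import *
p=cam('top');[print(k,[ (round(d['score'],2),atz(p,d['centre'],z)) for d in eyes.cut_out(k,p)[:3]]) for k,z in (('plate',32),('sleeve',20))]"
```

```text
sleeve 3 [462.9  64.9] 142
sleeve [462.9  64.9] [-0.  -0.1]
collar 3 [622.6  44. ] 257
collar 4 [624.2  44.4] 108
collar [624.1  44.2] [-0.   0.5  0.1  0.3]
finial 3 [555.3 -58.6] 282
finial [555.3 -58.6] [ 0.  -0.1]
stand scene [ 468.1 -202.1] 1252
plate [(0.63, array([492.33152857, 229.87462699,  32.        ]))]
sleeve [(0.65, array([759.82738319, 164.00728389,  20.        ]))]Traceback (most recent call last):
  File "m.py", line 18, in <module>
    if k=="base": print("stand",n,fit(k,[(p,g)],x0)[0],len(g))
                                  ~~~^^^^^^^^^^^^^^
  File "h.py", line 46, in fit
    r=least_squares(f,x0);return r.x,r.fun
    return func(*args, **kwargs)
    vector_fun = VectorFunction(
        fun_wrapped,
    ...<6 lines>...
        workers=workers
    )
    self._update_fun()
    ~~~~~~~~~~~~~~~~^^
    self.f = self.fun_wrapped(xp_copy(self.x))
             ~~~~~~~~~~~~~~~~^^^^^^^^^^^^^^^^^
    return np.atleast_1d(self.fun(x))
                         ~~~~~~~~^^^
    return self.f(x, *self.args, **self.kwargs)
           ~~~~~~^^^^^^^^^^^^^^^^^^^^^^^^^^^^^^
  File "h.py", line 45, in f
    def f(x): return np.concatenate([cent(proj(p,SH[shape]+[x[0],x[1],0]))-cent(q) for p,q in obs])
                                                                           ~~~~^^^
  File "h.py", line 43, in cent
    m=cv2.moments(hullof(pts));return np.array([m["m10"],m["m01"]])/m["m00"]
                  ~~~~~~^^^^^
  File "h.py", line 41, in hullof
    def hullof(pts): return cv2.convexHull(pts.astype(np.float32))[:,0]
                            ~~~~~~~~~~~~~~~~~~~~~~~~~~~~~~~~~~~~~~^^^^^
TypeError: 'NoneType' object is not subscriptable
```

View pics/crop1.png

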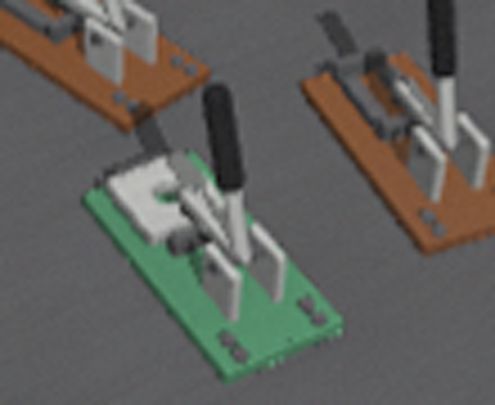

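The crop confirms that the green fixture at crop (210,230) holds the pale plate, and that the brown one carries none. The green mask needs loosening for the top view.

```bash
sed -i 's/^    m=((h.*$/    a=p["pixels"].astype(int);m=((a[:,:,1]>a[:,:,0]*1.25)\&(a[:,:,1]>a[:,:,2]*1.1)).astype(np.uint8)/; s/m=cv2.morphologyEx.*$/m=cv2.morphologyEx(m,cv2.MORPH_OPEN,np.ones((2,2),np.uint8))/' h.py
sed -i 's/"crop1.png"/"crop1b.png"/' m.py
cat >> m.py <<'E'
p=ps["top"];g=cv2.cvtColor(p["pixels"],cv2.COLOR_RGB2GRAY)
for k,x0 in {"sleeve":(463,65),"collar":(624,44),"finial":(555,-58)}.items():
    e=proj(p,[*x0,10])[0].astype(int);w=g[e[0]-12:e[0]+13,e[1]-12:e[1]+13]
    m=np.argwhere(w>130).astype(float)+e-12
    print(k,"top thr",fit(k,[(p,m)],x0)[0],len(m))
E
python3 m.py
```

```text
sleeve 6 [465.1  69.2] 114
sleeve 7 [466.9  70.9] 19
sleeve [465.8  69.1] [-0.4  1.   0.3 -1.4]
collar 6 [621.8  44. ] 278
collar [621.8  44. ] [-0.  0.]
finial 6 [555.8 -59.3] 305
finial [555.8 -59.3] [0.4 0. ]
stand scene [ 466.9 -202.3] 1323
stand top [ 459.7 -206.5] 835
fix scene ((541.4702758789062, 243.74505615234375), (93.50099182128906, 191.09768676757812), 87.28397369384766)
[490.  249.   -0.1] 0.45326046852885926
pred grip [[196.  339.6]]
fix top ((527.530517578125, 243.51434326171875), (89.87969970703125, 184.89891052246094), 87.24874877929688)
[480.8 245.6  -0.1] 0.3502242843889116
pred grip [[200.  300.3]]
sleeve top thr [466.3  65. ] 556
collar top thr [626.3  44. ] 559
finial top thr [554.4 -56.7] 529
```

```bash
cat > o.py <<'E'
from h import *
np.set_printoptions(precision=1,suppress=True)
ims=[]
for n in("scene","top"):
    p=cam(n)
    for k,x0 in (("base",(463,-204)),("fix",(485,246))):
        g=green(p,proj(p,[x0[0]+(40 if k=="fix" else 0),x0[1],10])[0])
        a=-0.048 if k=="fix" else 0;c,s=np.cos(a),np.sin(a)
        q=proj(p,SH[k]@np.array([[c,s,0],[-s,c,0],[0,0,1]])+[*x0,0])
        print(n,k,"obs",g.min(0),g.max(0),"pred",q.min(0),q.max(0))
        S=6;im=p["pixels"][:,:,::-1];e=(q.min(0)+q.max(0))/2;r0,c0=int(e[0])-33,int(e[1])-33
        im=cv2.resize(im[r0:r0+66,c0:c0+66],None,fx=4.5,fy=4.5,interpolation=cv2.INTER_NEAREST)
        h=((hullof(q)-[r0,c0]+.5)*4.5)[:,::-1].astype(np.int32)
        cv2.polylines(im,[h],True,(0,0,255));ims.append(im)
cv2.imwrite("pics/ov.png",np.vstack([np.hstack(ims[:2]),np.hstack(ims[2:])]))
E
python3 o.py
```

```text
scene base obs [260. 160.] [299. 205.] pred [258.8 157.6] [298.6 204.5]
scene fix obs [205. 309.] [255. 366.] pred [203.1 307. ] [256.2 365.7]
top base obs [207. 410.] [239. 442.] pred [205.6 408.8] [238.9 442.2]
top fix obs [180. 288.] [231. 315.] pred [178.  287.7] [230.4 315. ]
```

View pics/ov.png

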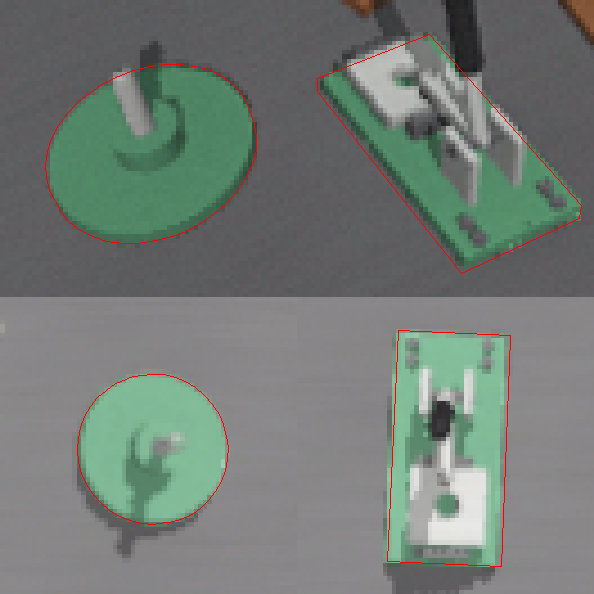

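The overlay fits well, with stand (463,-204) and fixture (485,246), yaw -0.048, so both can be used as they stand. I'll write a helper for "how far to go in tool axes", then move.

```bash
cat > go.py <<'E'
import sys
from cell import env
import numpy as np
from scipy.spatial.transform import Rotation as Ro
np.set_printoptions(precision=3,suppress=True)
s=env.state();R=Ro.from_euler("xyz",s["tcp_rot"]).as_matrix();p=np.array(s["eef_pos"])
yaw=np.arctan2(R[1,0],R[0,0])
print("t",round(s["t"],2),"pos",p,"rot",np.array(s["tcp_rot"]),"yaw",round(yaw,4),"open",round(s["opening"],3),"grip",round(s["grip_force"],1),"F",np.array(s["ft_force"]),"j",np.array(s["joints"]))
for a in sys.argv[1:]:
    v=[float(x) for x in a.split(",")]
    if len(v)>3: # after turn to yaw v[3]
        print("turn units",-(v[3]-yaw)/np.radians(5)); yaw=v[3]
    Rz=np.array([[np.cos(yaw),np.sin(yaw),0],[np.sin(yaw),-np.cos(yaw),0],[0,0,-1]])
    print(a,"shift units",Rz.T@(np.array(v[:3])-p)/60); p=np.array(v[:3])
E
cat > fx.py <<'E'
import sys,numpy as np
for a in sys.argv[1:]:
    x,y=map(float,a.split(","));c,s=np.cos(-.048),np.sin(-.048);print(a,485+c*x-s*y,246+s*x+c*y)
E
python3 fx.py 15,0 155,0; python3 go.py 163,-603.4,245,-0.048 500,-330,245 500,245.3,230
```

```text
15,0 499.9827233175052 245.28027644815126
155,0 639.8214742808872 238.56285663089625
t 2.05 pos [ 162.994 -603.383  184.757] rot [3.142 0.    0.264] yaw 0.2638 open 0.998 grip 0.0 F [-0.03   0.009 -0.297] j [-1.413  0.491  1.559 -0.     1.092 -0.106]
turn units 3.5730869257177935
163,-603.4,245,-0.048 shift units [ 0.     0.    -1.004]
500,-330,245 shift units [ 5.392 -4.821  0.   ]
500,245.3,230 shift units [-0.46  -9.577  0.25 ]
```

```bash
python3 -m inch '[[[0,0,-0.25],0.9,1],[[0,0,-0.25],0.9,1],[[0,0,-0.25],0.9,1],[[0.3,-0.2,-0.25],0.87,1],[[0.7,-0.65,0],0,1],[[0.7,-0.65,0],0,1],[[0.7,-0.65,0],0,1],[[0.7,-0.65,0],0,1],[[0.7,-0.65,0],0,1],[[0.7,-0.65,0],0,1]]'; python3 go.py 500,-330,230 500,245.3,230
```

```text
t: 3.3
eef_pos: [444.8, -367.8, 244.9]
tcp_rot: [3.141, -0.0, -0.048]
ft_force: [0.3, -1.4, -0.1]
opening: 0.024
grip_force: 0.0
t 3.3 pos [ 444.797 -367.843  244.942] rot [ 3.141 -0.    -0.048] yaw -0.0478 open 0.024 grip 0.0 F [ 0.255 -1.393 -0.059] j [-0.805  0.367  1.599 -0.     1.176  0.813]
500,-330,230 shift units [ 0.889 -0.674  0.249]
500,245.3,230 shift units [-0.459 -9.577  0.   ]
```

```bash
python3 -m inch '[[[0.1,-1,0],0,1],[[0.1,-1,0],0,1],[[0.1,-1,0],0,1],[[0.1,-1,0],0,1],[[0,-1,0],0,1],[[0,-1,0],0,1],[[0,-1,0],0,1],[[0,-1,0],0,1],[[0,-1,0],0,1],[[0,-1,0],0,1]]'; python3 go.py 497,245.4,118
```

```text
t: 4.55
eef_pos: [496.0, 231.0, 244.9]
tcp_rot: [-3.142, -0.001, -0.048]
ft_force: [0.9, -1.1, 0.1]
opening: 0.0
grip_force: 0.0
t 4.55 pos [495.973 231.039 244.913] rot [-3.142 -0.001 -0.048] yaw -0.0476 open 0.0 grip 0.0 F [ 0.915 -1.125  0.149] j [ 0.315  0.321  1.669 -0.     1.151  1.934]
497,245.4,118 shift units [ 0.006 -0.24   2.115]
```

```bash
python3 -m inch '[[[0,-0.24,0.5],0,1],[[0,0,0.5],0,1],[[0,0,0.5],0,1],[[0,0,0.5],0,1],[[0,0,0.1],0,1],[[0,0,0],0,1],[[0.25,0,0],0,1],[[0.25,0,0],0,1],[[0.25,0,0],0,1],[[0,0,0],0,1]]'; python3 go.py; python3 -c "
from h import *
save(cam('scene'),'push.png',(140,260,270,430),4)"
```

```text
t: 5.8
eef_pos: [543.1, 241.0, 118.6]
tcp_rot: [-3.142, -0.001, -0.049]
ft_force: [-0.8, 0.2, -0.4]
opening: 0.002
grip_force: 0.1
t 5.8 pos [543.097 240.981 118.581] rot [-3.142 -0.001 -0.049] yaw -0.0485 open 0.002 grip 0.1 F [-0.792  0.192 -0.422] j [ 0.307  0.52   1.709 -0.     0.912  1.926]
```

View pics/push.png

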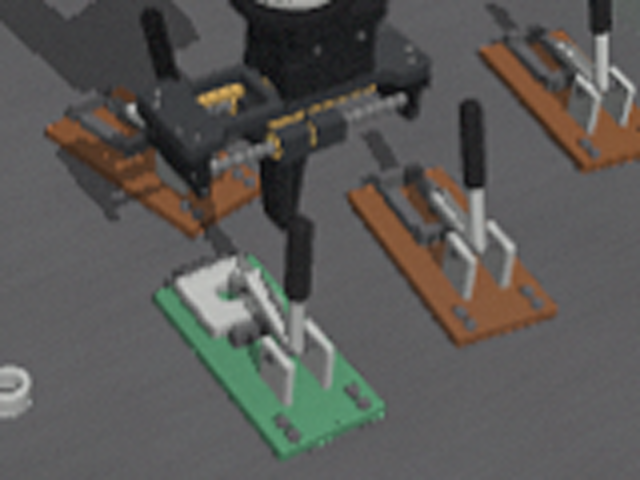

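The shut fingers at (285,190) are against the handle at (298,240), aligned with it, so I keep pushing.

```bash
python3 -m inch '[[[0.2,0,0],0,1],[[0.2,0,0],0,1],[[0.2,0,0],0,1],[[0.2,0,0],0,1],[[0.2,0,0],0,1],[[0.2,0,0],0,1],[[0.2,0,0],0,1],[[0.2,0,0],0,1],[[0,0,0],0,1],[[0,0,0],0,1]]'; python3 go.py; python3 -c "
from h import *
save(cam('scene'),'push2.png',(140,260,270,430),4)"
```

```text
t: 7.1
eef_pos: [637.4, 236.6, 118.5]
tcp_rot: [3.141, 0.0, -0.048]
ft_force: [0.5, -0.0, 0.2]
opening: 0.005
grip_force: 0.0
t 7.1 pos [637.365 236.633 118.549] rot [ 3.141  0.    -0.048] yaw -0.0477 open 0.005 grip 0.0 F [ 0.452 -0.05   0.202] j [ 0.258  0.633  1.481 -0.     1.028  1.877]
```

View pics/push2.png

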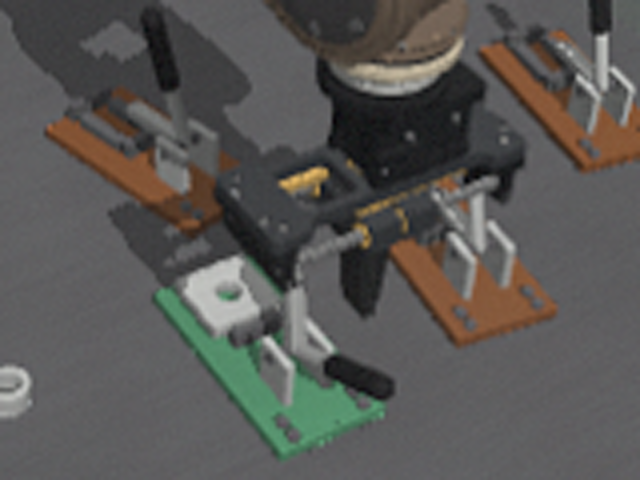

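The clamp is fully open: the arm is upright at (293,310), the handle lies almost level at (360,375), and the plate is in place. Next I grasp the plate by its y sides.

```bash
python3 go.py 637,236.6,200 485,246,200 485,246,16; python3 -m inch '[[[0,0,-0.7],0,-1],[[0,0,-0.7],0,-1],[[-0.5,-0.02,0],0,-1],[[-0.6,0,0],0,-1],[[-0.7,0,0],0,-1],[[-0.7,0,0],0,-1],[[-0.04,0,0.3],0,-1],[[0,0,0.5],0,-1],[[0,0,0],0,-1],[[0,0,0],0,-1]]'; python3 go.py 485,246,16;python3 -c "
from h import *
p=cam('top')
for d in eyes.cut_out('plate',p): print(d['score'],atz(p,d['centre'],32))"
```

```text
t 7.15 pos [637.32  236.658 118.688] rot [ 3.141  0.    -0.048] yaw -0.0476 open 0.002 grip 0.0 F [-0.628  0.467 -0.048] j [ 0.258  0.633  1.481 -0.     1.028  1.877]
637,236.6,200 shift units [-0.005  0.001 -1.355]
485,246,200 shift units [-2.538 -0.036  0.   ]
485,246,16 shift units [0.    0.    3.067]
t: 8.4
eef_pos: [485.8, 245.2, 155.6]
tcp_rot: [-3.141, -0.001, -0.048]
ft_force: [0.2, -0.3, 0.6]
opening: 0.981
grip_force: 0.0
t 8.4 pos [485.83  245.243 155.632] rot [-3.141 -0.001 -0.048] yaw -0.0477 open 0.981 grip 0.0 F [ 0.156 -0.332  0.557] j [ 0.346  0.41   1.793 -0.     0.938  1.965]
485,246,16 shift units [-0.014 -0.012  2.327]
```

```bash
python3 -m inch '[[[0,0,0.6],0,-1],[[0,0,0.6],0,-1],[[0,0,0.5],0,-1],[[0,0,0.4],0,-1],[[0,0,0.22],0,-1],[[0,0,0],0,1],[[0,0,0],0,1],[[0,0,0],0,1],[[0,0,0],0,1],[[0,0,0],0,1]]'; python3 go.py
```

```text
t: 9.75
eef_pos: [485.6, 245.1, 15.7]
tcp_rot: [-3.142, -0.0, -0.048]
ft_force: [0.3, -0.3, 0.7]
opening: 0.532
grip_force: 0.0
t 9.75 pos [485.569 245.146  15.73 ] rot [-3.142 -0.    -0.048] yaw -0.0477 open 0.532 grip 0.0 F [ 0.259 -0.267  0.69 ] j [ 0.346  0.611  1.912 -0.     0.618  1.965]
```

```bash
python3 -m inch '[[[0,0,0],0,1],[[0,0,0],0,1],[[0,0,0],0,1],[[0,0,0],0,1],[[0,0,0],0,1],[[0,0,0],0,1],[[0,0,0],0,1],[[0,0,0],0,1],[[0,0,0],0,1],[[0,0,0],0,1]]'; python3 go.py;  python3 -c "
from h import *
save(cam('scene'),'grip.png',(170,260,270,400),5)"
```

```text
t: 11.0
eef_pos: [485.5, 245.1, 15.5]
tcp_rot: [3.141, 0.0, -0.048]
ft_force: [0.1, -0.2, -0.0]
opening: 0.009
grip_force: 0.0
t 11.0 pos [485.486 245.084  15.49 ] rot [ 3.141  0.    -0.048] yaw -0.0477 open 0.009 grip 0.0 F [ 0.096 -0.155 -0.009] j [ 0.346  0.611  1.912 -0.     0.618  1.965]
```

View pics/grip.png

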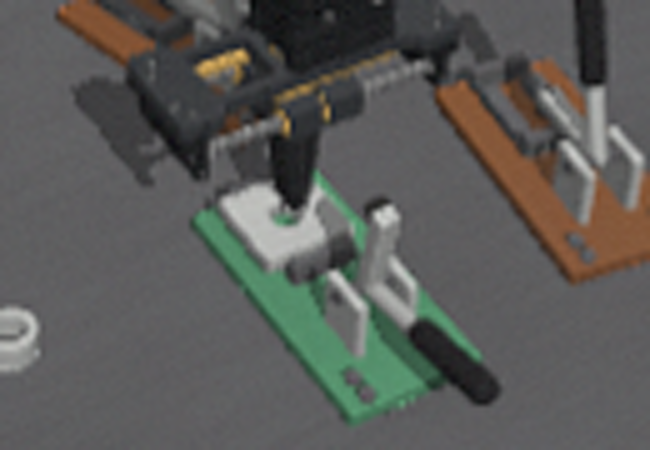

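```bash
python3 -c "
from h import *
p=cam('scene')
for X in ([485.5,245,15.5],[485.5,245,32],[485.5,245,45],[543.1,241,118.6]): 
  q=proj(p,X)[0]; print(X,q,'crop',(q[1]-270)*5,(q[0]-170)*5)
print('seen push tip 193.7 341')
p=cam('top');save(p,'gtop.png',(170,260,250,370),5)
"
```

```text
[485.5, 245, 15.5] [216.24984377 326.91021616] crop 284.5510808106863 231.24921883080333
[485.5, 245, 32] [212.3610074  327.02113771] crop 285.10568854868353 211.80503701724263
[485.5, 245, 45] [209.24226423 327.11000333] crop 285.5500166609784 196.21132114018138
[543.1, 241, 118.6] [202.66895925 338.09222218] crop 340.46111091266425 163.34479624618837
seen push tip 193.7 341
```

View pics/gtop.png

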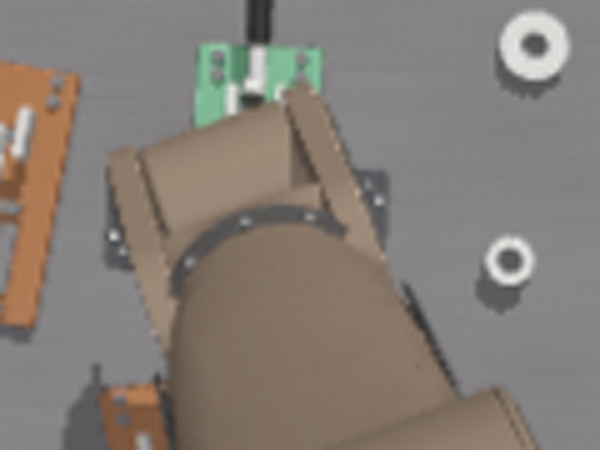

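The fingers shut to 0.009 without meeting the plate. The seen tip, at crop (290,210), is about 17 mm above the projected TCP at (285,231). I'll lift and compare the seen tips with the projected ones, both shut and open.

```bash
cat > tip.py <<'E'
from h import *
import sys
p=cam('scene');s=env.state();X=np.array(s["eef_pos"]);q=proj(p,X)[0];print(X,q,s["opening"])
r0,c0=int(q[0])-30,int(q[1])-40
im=cv2.resize(p["pixels"][r0:r0+50,c0:c0+80,::-1],None,fx=5,fy=5,interpolation=cv2.INTER_CUBIC)
for dz in (0,10,20):
  q=proj(p,X+[0,0,dz])[0];cv2.circle(im,(int((q[1]-c0+.5)*5),int((q[0]-r0+.5)*5)),2,(0,0,255),-1)
cv2.imwrite("pics/"+sys.argv[1],im)
E
python3 -m inch '[[[0,0,-0.5],0,1],[[0,0,-0.5],0,1],[[0,0,-0.5],0,1],[[0,0,-0.5],0,1],[[0,0,-0.5],0,1],[[0,0,-0.5],0,1],[[0,0,0],0,1],[[0,0,0],0,1],[[0,0,0],0,1],[[0,0,0],0,1]]'; python3 tip.py ta.png
python3 -m inch '[[[0,0,0],0,-1],[[0,0,0],0,-1],[[0,0,0],0,-1],[[0,0,0],0,-1],[[0,0,0],0,-1],[[0,0,0],0,-1],[[0,0,0],0,-1],[[0,0,0],0,-1],[[0,0,0],0,-1],[[0,0,0],0,-1]]'; python3 tip.py tb.png
python3 -c "
import cv2,numpy as np;cv2.imwrite('pics/t.png',np.vstack([cv2.imread('pics/ta.png'),cv2.imread('pics/tb.png')]))"
```

```text
t: 12.4
eef_pos: [485.3, 245.0, 194.7]
tcp_rot: [3.141, 0.001, -0.048]
ft_force: [-0.7, 0.4, 0.4]
opening: 0.001
grip_force: 0.0
[485.33206827 245.05267541 194.88450175] [169.38669684 328.21900613] 0.0028127037052465935
t: 13.7
eef_pos: [485.5, 245.1, 195.5]
tcp_rot: [3.141, -0.0, -0.048]
ft_force: [-1.1, -0.4, -0.1]
opening: 0.975
grip_force: 0.0
[485.49966722 245.11846326 195.49674616] [169.2320123  328.27855065] 0.9907639093082503
```

View pics/t.png

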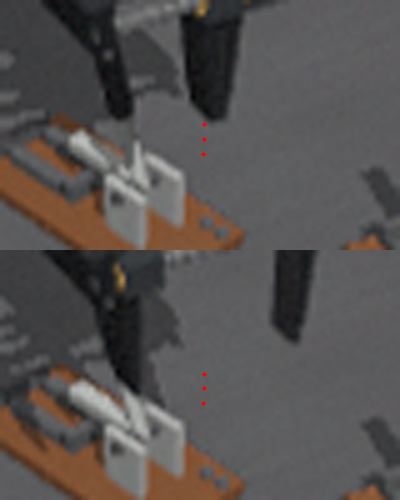

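The shut fingertips, at about (208,118), are some 22 mm above the reported TCP (lowest dot, y=155), and they agree with it sideways. I'll take the true tip z as the reported z plus about 20, and go down to a reported -4.

```bash
python3 -m inch '[[[0,0,0.6],0,-1],[[0,0,0.6],0,-1],[[0,0,0.6],0,-1],[[0,0,0.6],0,-1],[[0,0,0.4],0,-1],[[0,0,0.2],0,-1],[[0,0,0.1],0,-1],[[0,0,0.05],0,-1],[[0,0,0.05],0,-1],[[0,0,0],0,-1]]'; python3 go.py 485,246,-4
```

```text
t: 15.0
eef_pos: [485.6, 245.1, 3.8]
tcp_rot: [-3.141, -0.0, -0.048]
ft_force: [0.1, 1.2, 0.8]
opening: 1.0
grip_force: 0.0
t 15.0 pos [485.637 245.129   3.773] rot [-3.141 -0.    -0.048] yaw -0.0478 open 1.0 grip 0.0 F [0.06  1.163 0.817] j [ 0.346  0.631  1.918 -0.     0.592  1.965]
485,246,-4 shift units [-0.011 -0.014  0.13 ]
```

```bash
python3 -m inch '[[[0,0,0.05],0,-1],[[0,0,0.05],0,-1],[[0,0,0.03],0,-1],[[0,0,0],0,1],[[0,0,0],0,1],[[0,0,0],0,1],[[0,0,0],0,1],[[0,0,0],0,1],[[0,0,0],0,1],[[0,0,0],0,1]]'; python3 go.py
```

```text
t: 16.25
eef_pos: [485.5, 245.0, -4.3]
tcp_rot: [3.141, 0.0, -0.048]
ft_force: [-0.1, -0.6, 1.2]
opening: 0.627
grip_force: 30.0
t 16.25 pos [485.483 245.047  -4.262] rot [ 3.141  0.    -0.048] yaw -0.0477 open 0.627 grip 30.0 F [-0.106 -0.596  1.184] j [ 0.346  0.644  1.922 -0.     0.575  1.965]
```

The plate is held (59.6 mm, 30 N). Next I lift it and carry it to the stand.

```bash
python3 -m inch '[[[0,0,-0.2],0,1],[[0,0,-0.4],0,1],[[0,0,-0.5],0,1],[[0,0,-0.5],0,1],[[0,0.5,-0.5],0,1],[[0,0.7,-0.1],0,1],[[0,0.7,0],0,1],[[0,0.7,0],0,1],[[0,0.7,0],0,1],[[0,0.7,0],0,1]]';  python3 -m inch '[[[-0.0,0.7,0],0,1],[[0,0.7,0],0,1],[[0,0.7,0],0,1],[[0,0.5,0],0,1],[[0,0.4,0],0,1],[[0,0.2,0],0,1],[[0,0,0],0,1],[[0,0,0],0,1],[[0,0,0],0,1],[[0,0,0],0,1]]'; python3 go.py 463,-204,75 463,-204,4
```

```text
t: 17.5
eef_pos: [473.8, 4.1, 128.4]
tcp_rot: [3.142, -0.001, -0.048]
ft_force: [0.0, 0.1, -1.3]
opening: 0.624
grip_force: 30.0
t: 18.75
eef_pos: [464.9, -185.9, 127.8]
tcp_rot: [3.142, 0.0, -0.047]
ft_force: [0.2, -0.1, -2.2]
opening: 0.624
grip_force: 30.0
t 18.75 pos [ 464.949 -185.925  127.77 ] rot [ 3.142  0.    -0.047] yaw -0.047 open 0.624 grip 30.0 F [ 0.21  -0.056 -2.222] j [-0.512  0.39   1.924 -0.     0.827  1.106]
463,-204,75 shift units [-0.018  0.302  0.879]
463,-204,4 shift units [0.    0.    1.183]
```

```bash
python3 -m inch '[[[0,0.15,0],0,1],[[0,0.15,0.1],0,1],[[-0.02,0,0.2],0,1],[[0,0,0.3],0,1],[[0,0,0.2],0,1],[[0,0,0.1],0,1],[[0,0,0.08],0,1],[[0,0,0],0,1],[[0,0,0],0,1],[[0,0,0],0,1]]'; python3 go.py; python3 -c "
from h import *
p=cam('scene');save(p,'st.png',(210,310,130,240),5)
print('pin tip',proj(p,[463,-204,82]),'plate centre',proj(p,[463,-204,104]))"
```

```text
t: 20.0
eef_pos: [463.0, -204.4, 69.2]
tcp_rot: [3.141, -0.001, -0.048]
ft_force: [0.2, -0.2, -2.0]
opening: 0.623
grip_force: 30.0
t 20.0 pos [ 462.982 -204.414   69.245] rot [ 3.141 -0.001 -0.048] yaw -0.0478 open 0.623 grip 30.0 F [ 0.185 -0.19  -2.023] j [-0.546  0.485  1.968 -0.     0.688  1.072]
pin tip [[259.91813389 173.85460934]] plate centre [[254.3088801  171.55338874]]
```

View pics/st.png

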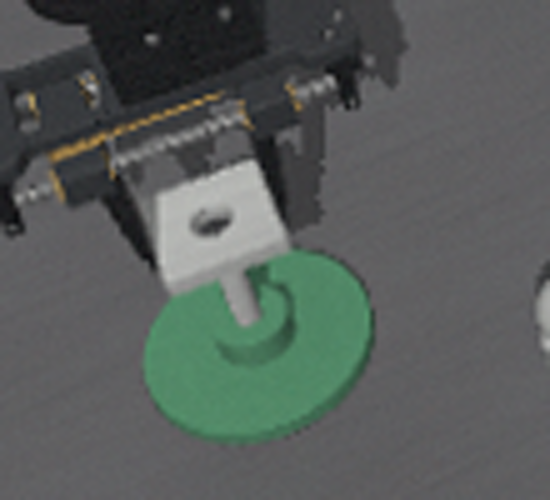

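The hole, at crop (212,222), is where projection puts it (210,224), above the pin. I lower it.

```bash
python3 -m inch '[[[0,0,0.08],0,1],[[0,0,0.08],0,1],[[0,0,0.08],0,1],[[0,0,0.08],0,1],[[0,0,0.08],0,1],[[0,0,0],0,1],[[0,0,0],0,1],[[0,0,0],0,1],[[0,0,0],0,1],[[0,0,0],0,1]]'; python3 go.py
```

```text
t: 21.3
eef_pos: [462.9, -204.4, 45.0]
tcp_rot: [3.141, -0.0, -0.048]
ft_force: [0.3, -0.5, -2.3]
opening: 0.626
grip_force: 30.0
t 21.3 pos [ 462.855 -204.363   45.01 ] rot [ 3.141 -0.    -0.048] yaw -0.0477 open 0.626 grip 30.0 F [ 0.275 -0.509 -2.258] j [-0.546  0.526  1.986 -0.     0.63   1.072]
```

```bash
python3 -m inch '[[[0,0,0.15],0,1],[[0,0,0.15],0,1],[[0,0,0.15],0,1],[[0,0,0.1],0,1],[[0,0,0.06],0,1],[[0,0,0.02],0,1],[[0,0,0.01],0,1],[[0,0,0],0,1],[[0,0,0],0,1],[[0,0,0],0,1]]'; python3 go.py
```

```text
t: 22.55
eef_pos: [462.9, -204.4, 6.6]
tcp_rot: [3.141, -0.0, -0.048]
ft_force: [-0.1, 0.0, -1.5]
opening: 0.627
grip_force: 30.0
t 22.55 pos [ 462.884 -204.383    6.641] rot [ 3.141 -0.    -0.048] yaw -0.0477 open 0.627 grip 30.0 F [-0.138  0.029 -1.489] j [-0.546  0.593  2.01  -0.     0.538  1.072]
```

```bash
python3 -m inch '[[[0,0,0.01],0,1],[[0,0,0.01],0,1],[[0,0,0.01],0,1],[[0,0,0],0,1],[[0,0,0],0,-1],[[0,0,0],0,-1],[[0,0,0],0,-1],[[0,0,0],0,-1],[[0,0,0],0,-1],[[0,0,0],0,-1]]'; python3 go.py;  python3 -m inch '[[[0,0,-0.2],0,-1],[[0,0,-0.5],0,-1],[[0,0,-0.6],0,-1],[[0,0,-0.6],0,-1],[[0,-0.5,-0.3],0,-1],[[0,-0.8,0],0,-1],[[0,-0.8,0],0,-1],[[0,-0.8,0],0,-1],[[0,-0.8,0],0,-1],[[0,-0.5,0],0,-1]]'; python3 go.py 466,68,130 466,68,10; python3 m.py
```

```text
t: 23.8
eef_pos: [462.8, -204.3, 4.7]
tcp_rot: [3.142, 0.0, -0.048]
ft_force: [-0.0, 0.2, -0.5]
opening: 0.997
grip_force: 0.0
t 23.8 pos [ 462.799 -204.335    4.706] rot [ 3.142  0.    -0.048] yaw -0.0478 open 0.997 grip 0.0 F [-0.036  0.192 -0.541] j [-0.546  0.596  2.011 -0.     0.534  1.072]
t: 25.05
eef_pos: [474.6, 49.3, 137.6]
tcp_rot: [3.142, -0.001, -0.046]
ft_force: [0.2, 0.1, -0.2]
opening: 1.001
grip_force: 0.0
t 25.05 pos [474.628  49.316 137.597] rot [ 3.142 -0.001 -0.046] yaw -0.0464 open 1.001 grip 0.0 F [ 0.247  0.066 -0.159] j [-0.035  0.345  1.968 -0.     0.828  1.582]
466,68,130 shift units [-0.158 -0.304  0.127]
466,68,10 shift units [0. 0. 2.]
collar 19 [623.  44.] 251
collar 20 [623.1  44. ] 137
collar [623.1  44. ] [ 0.  -0.   0.   0.1]
finial 19 [554.9 -58.9] 319
finial [554.9 -58.9] [-0.  0.]
stand scene [ 470.3 -203.8] 909
stand top [ 459.7 -206.4] 538
fix scene ((540.8233642578125, 243.7239990234375), (93.46430206298828, 189.8850555419922), 87.34846496582031)
[488.9 249.   -0.1] 1.1246091261376807
pred grip [[195.8 339.3]]
fix top ((527.5277099609375, 243.4568634033203), (89.99483489990234, 184.89891052246094), 87.24874877929688)
[480.3 245.6  -0. ] 0.3800656099566735
pred grip [[200.1 300.3]]
sleeve top thr [464.3  65. ] 237
collar top thr [626.8  44.2] 499
finial top thr [554.4 -56.7] 508
```

Measurements agree. I go to the sleeve at about (465,67).

```bash
python3 -m inch '[[[-0.16,-0.29,0],0,-1],[[0,0,0.3],0,-1],[[0,0,0.5],0,-1],[[0,0,0.5],0,-1],[[0,0,0.5],0,-1],[[0,0,0.3],0,-1],[[0,0,0.2],0,-1],[[0,0,0.1],0,-1],[[0,0,0],0,-1],[[0,0,0],0,-1]]'; python3 go.py 465,67,-13
```

```text
t: 26.7
eef_pos: [466.4, 65.2, -6.8]
tcp_rot: [3.142, -0.001, -0.048]
ft_force: [-0.0, 0.2, -0.3]
opening: 1.004
grip_force: 0.0
t 26.7 pos [466.38   65.193  -6.797] rot [ 3.142 -0.001 -0.048] yaw -0.0478 open 1.004 grip 0.0 F [-0.046  0.192 -0.317] j [-0.001  0.591  2.103 -0.     0.447  1.617]
465,67,-13 shift units [-0.024 -0.029  0.103]
```

```bash
python3 -m inch '[[[-0.02,-0.03,0.05],0,-1],[[0,0,0.05],0,-1],[[0,0,0],0,1],[[0,0,0],0,1],[[0,0,0],0,1],[[0,0,0],0,1],[[0,0,0],0,1],[[0,0,0],0,1],[[0,0,0],0,1],[[0,0,0],0,1]]'; python3 go.py
```

```text
t: 27.95
eef_pos: [465.0, 67.1, -13.3]
tcp_rot: [3.142, -0.0, -0.048]
ft_force: [0.4, -1.5, 0.5]
opening: 0.338
grip_force: 30.0
t 27.95 pos [464.973  67.076 -13.292] rot [ 3.142 -0.    -0.048] yaw -0.0478 open 0.338 grip 30.0 F [ 0.406 -1.515  0.519] j [ 0.003  0.603  2.108 -0.     0.43   1.621]
```

```bash
python3 -m inch '[[[0,0,-0.1],0,1],[[0,0,-0.3],0,1],[[0,0,-0.5],0,1],[[0,0,-0.5],0,1],[[0,0,-0.5],0,1],[[0,0,-0.2],0,1],[[0,0,0],0,1],[[0,0,0],0,1],[[0,0,0],0,1],[[0,0,0],0,1]]'; python3 go.py 463,-204,100; python3 -c "
from h import *
p=cam('scene');X=np.array(env.state()['eef_pos']);S=SH['sleeve']+X+[0,0,13.3]
q=proj(p,S);r0,c0=q.min(0).astype(int)-22
im=cv2.resize(p['pixels'][r0:r0+56,c0:c0+60,::-1],None,fx=8,fy=8,interpolation=cv2.INTER_CUBIC)
for k in (q[:40],q[40:]): cv2.polylines(im,[((k[:,::-1]-[c0,r0]+.5)*8).astype(np.int32)],True,(0,0,255))
cv2.imwrite('pics/sl.png',im)
for d in eyes.cut_out('sleeve',p): print(d['score'],d['centre'],q.mean(0))"
```

```text
t: 29.2
eef_pos: [464.8, 67.1, 112.1]
tcp_rot: [3.141, 0.001, -0.048]
ft_force: [-0.6, -0.3, -0.7]
opening: 0.339
grip_force: 30.0
t 29.2 pos [464.764  67.059 112.11 ] rot [ 3.141  0.001 -0.048] yaw -0.0477 open 0.339 grip 30.0 F [-0.636 -0.303 -0.737] j [ 0.003  0.375  2.011 -0.     0.756  1.621]
463,-204,100 shift units [0.186 4.514 0.202]
0.21 [281.5, 292.4] [205.06592287 268.16522269]
```

View pics/sl.png

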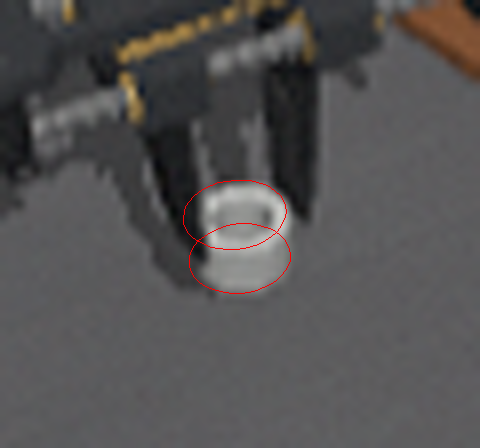

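The sleeve is held and sits within about 1 mm of the predicted outline (about (243,240) in the crop). I carry it to the pin.

```bash
python3 -m inch '[[[0,0.4,0],0,1],[[0,0.7,0],0,1],[[0.1,0.7,0],0,1],[[0.09,0.7,0],0,1],[[0,0.7,0],0,1],[[0,0.6,0],0,1],[[0,0.4,0],0,1],[[0,0.3,0.1],0,1],[[0,0,0.2],0,1],[[0,0,0.2],0,1]]'; python3 go.py 463,-204.2,60 463,-204.2,27
```

```text
t: 30.55
eef_pos: [463.2, -202.3, 81.6]
tcp_rot: [-3.141, 0.001, -0.047]
ft_force: [0.3, -0.3, -1.4]
opening: 0.339
grip_force: 30.0
t 30.55 pos [ 463.188 -202.307   81.582] rot [-3.141  0.001 -0.047] yaw -0.0474 open 0.339 grip 30.0 F [ 0.311 -0.268 -1.35 ] j [-0.543  0.465  1.958  0.     0.719  1.076]
463,-204.2,60 shift units [-0.002  0.032  0.36 ]
463,-204.2,27 shift units [0.   0.   0.55]
```

```bash
python3 -m inch '[[[0,0.03,0],0,1],[[0,0,0.08],0,1],[[0,0,0.08],0,1],[[0,0,0.08],0,1],[[0,0,0.08],0,1],[[0,0,0.06],0,1],[[0,0,0],0,1],[[0,0,0],0,1],[[0,0,0],0,1],[[0,0,0],0,1]]'; python3 go.py
```

```text
t: 31.8
eef_pos: [463.4, -205.0, 60.1]
tcp_rot: [3.141, -0.0, -0.048]
ft_force: [0.1, -0.2, -1.9]
opening: 0.339
grip_force: 30.0
t 31.8 pos [ 463.44  -204.961   60.054] rot [ 3.141 -0.    -0.048] yaw -0.0477 open 0.339 grip 30.0 F [ 0.085 -0.226 -1.888] j [-0.547  0.501  1.973 -0.     0.667  1.072]
```

```bash
python3 -m inch '[[[0,0,0.12],0,1],[[0,0,0.12],0,1],[[0,0,0.12],0,1],[[0,0,0.1],0,1],[[0,0,0.06],0,1],[[0,0,0.01],0,1],[[0,0,0.01],0,1],[[0,0,0],0,1],[[0,0,0],0,1],[[0,0,0],0,1]]'; python3 go.py
```

```text
t: 33.05
eef_pos: [463.4, -205.0, 27.6]
tcp_rot: [3.141, -0.0, -0.048]
ft_force: [-0.5, -0.1, -0.4]
opening: 0.336
grip_force: 30.0
t 33.05 pos [ 463.448 -204.982   27.646] rot [ 3.141 -0.    -0.048] yaw -0.0478 open 0.336 grip 30.0 F [-0.459 -0.144 -0.377] j [-0.547  0.556  1.996 -0.     0.589  1.072]
```

```bash
python3 -m inch '[[[0,0,0.01],0,1],[[0,0,0],0,1],[[0,0,0],0,-1],[[0,0,0],0,-1],[[0,0,0],0,-1],[[0,0,0],0,-1],[[0,0,-0.1],0,-1],[[0,0,-0.4],0,-1],[[0,0,-0.6],0,-1],[[0,0,-0.6],0,-1]]'; python3 go.py 623,43.5,100; python3 -c "
from h import *
p=cam('scene');save(p,'st2.png',(210,310,130,240),5)"
```

```text
t: 34.3
eef_pos: [463.2, -204.9, 130.3]
tcp_rot: [3.142, 0.0, -0.048]
ft_force: [-0.3, -0.4, -0.0]
opening: 0.997
grip_force: 0.0
t 34.3 pos [ 463.244 -204.877  130.332] rot [ 3.142  0.    -0.048] yaw -0.0477 open 0.997 grip 0.0 F [-0.326 -0.355 -0.038] j [-0.547  0.394  1.908 -0.     0.84   1.072]
623,43.5,100 shift units [ 2.462 -4.262  0.506]
```

View pics/st2.png

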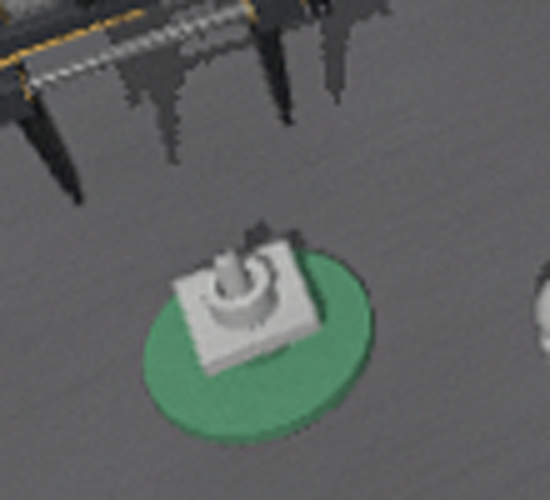

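The plate lies flat and the sleeve, at (240,290), stands on it around the pin. Next, the collar.

```bash
python3 -m inch '[[[0.25,-0.4,0],0,-1],[[0.35,-0.61,0],0,-1],[[0.35,-0.61,0],0,-1],[[0.35,-0.61,0],0,-1],[[0.35,-0.61,0],0,-1],[[0.35,-0.61,0],0,-1],[[0.31,-0.55,0],0,-1],[[0.15,-0.26,0],0,-1],[[0,0,0],0,-1],[[0,0,0],0,-1]]'; python3 go.py 623,43.5,-16
```

```text
t: 35.6
eef_pos: [622.4, 42.4, 128.9]
tcp_rot: [3.141, 0.0, -0.048]
ft_force: [-0.0, -0.3, 0.7]
opening: 0.998
grip_force: 0.0
t 35.6 pos [622.442  42.353 128.888] rot [ 3.141  0.    -0.048] yaw -0.0484 open 0.998 grip 0.0 F [-0.046 -0.321  0.662] j [-0.038  0.547  1.622 -0.     0.973  1.582]
623,43.5,-16 shift units [ 0.008 -0.02   2.415]
```

```bash
python3 -m inch '[[[0.01,-0.02,0.5],0,-1],[[0,0,0.6],0,-1],[[0,0,0.6],0,-1],[[0,0,0.4],0,-1],[[0,0,0.15],0,-1],[[0,0,0.05],0,-1],[[0,0,0.04],0,-1],[[0,0,0.03],0,-1],[[0,0,0],0,-1],[[0,0,0],0,-1]]'; python3 go.py 623,43.5,-14; python3 -m inch '[[[0,0,0],0,1],[[0,0,0],0,1],[[0,0,0],0,1],[[0,0,0],0,1],[[0,0,0],0,1],[[0,0,0],0,1],[[0,0,0],0,1],[[0,0,0],0,1],[[0,0,0],0,1],[[0,0,0],0,1]]'; python3 go.py
```

```text
t: 36.85
eef_pos: [623.8, 44.5, -13.0]
tcp_rot: [3.142, -0.0, -0.048]
ft_force: [0.0, -0.0, 0.2]
opening: 0.999
grip_force: 0.0
t 36.85 pos [623.803  44.516 -13.019] rot [ 3.142 -0.    -0.048] yaw -0.0476 open 0.999 grip 0.0 F [ 0.019 -0.017  0.236] j [-0.034  0.733  1.716 -0.     0.692  1.584]
623,43.5,-14 shift units [-0.013  0.018  0.016]
t: 38.1
eef_pos: [623.7, 44.5, -13.3]
tcp_rot: [3.142, -0.0, -0.048]
ft_force: [0.0, 0.0, -0.1]
opening: 0.022
grip_force: 0.0
t 38.1 pos [623.673  44.485 -13.294] rot [ 3.142 -0.    -0.048] yaw -0.0477 open 0.022 grip 0.0 F [ 0.018  0.017 -0.149] j [-0.034  0.734  1.717 -0.     0.691  1.584]
```

The fingers passed over the 12 mm collar, so the tips are at least 25 mm above the reported z. I'll reopen and go down to a reported -21.

```bash
python3 -m inch '[[[0,0,0],0,-1],[[0,0,0],0,-1],[[0,0,0],0,-1],[[0,0,0],0,-1],[[0,0,0],0,-1],[[0,0,0],0,-1],[[0,0,0],0,-1],[[0,0,0],0,-1],[[0,0,0],0,-1],[[0,0,0],0,-1]]'; python3 -m inch '[[[0,0,0.03],0,-1],[[0,0,0.03],0,-1],[[0,0,0.03],0,-1],[[0,0,0.03],0,-1],[[0,0,0],0,-1],[[0,0,0],0,-1],[[0,0,0],0,-1],[[0,0,0],0,-1],[[0,0,0],0,-1],[[0,0,0],0,-1]]'; python3 go.py; python3 -c "
from h import *
p=cam('scene');save(p,'co.png',(245,310,260,340),7)
for d in eyes.cut_out('collar',p)[:2]: print(d['score'],fit('collar',[(p,np.argwhere(d['mask']).astype(float))],(623,44)))"
```

```text
t: 39.35
eef_pos: [623.7, 44.5, -13.3]
tcp_rot: [3.142, -0.0, -0.048]
ft_force: [-0.6, -0.2, -1.0]
opening: 0.986
grip_force: 0.0
t: 40.6
eef_pos: [623.7, 44.5, -20.5]
tcp_rot: [3.142, -0.0, -0.048]
ft_force: [0.1, -0.3, 0.7]
opening: 1.0
grip_force: 0.0
t 40.6 pos [623.715  44.493 -20.462] rot [ 3.142 -0.    -0.048] yaw -0.0477 open 1.0 grip 0.0 F [ 0.11  -0.326  0.67 ] j [-0.034  0.744  1.719 -0.     0.678  1.584]
0.47 (array([621.43709562,  44.        ]), array([-0.34369089,  0.49015619]))
```

View pics/co.png

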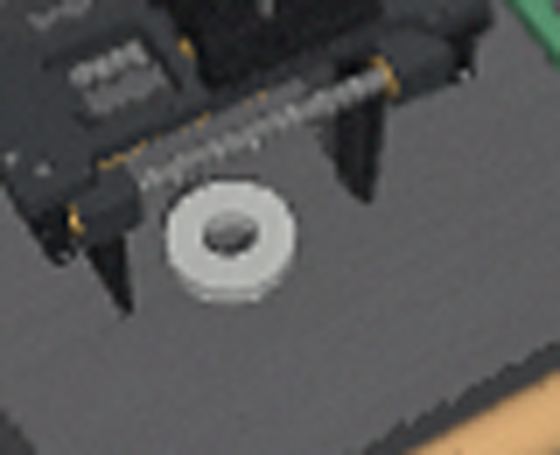

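The tips at (125,312) and (370,200) now stand beside the collar, centred at (231,240). I close.

```bash
python3 -m inch '[[[0,0,0],0,1],[[0,0,0],0,1],[[0,0,0],0,1],[[0,0,0],0,1],[[0,0,0],0,1],[[0,0,0],0,1],[[0,0,0],0,1],[[0,0,0],0,1],[[0,0,0],0,1],[[0,0,0],0,1]]'; python3 go.py 623.7,44.5,130 463.4,-204.7,130
```

```text
t: 41.95
eef_pos: [623.7, 44.5, -20.5]
tcp_rot: [3.141, -0.0, -0.048]
ft_force: [-1.4, -0.6, 0.2]
opening: 0.505
grip_force: 30.0
t 41.95 pos [623.691  44.463 -20.498] rot [ 3.141 -0.    -0.048] yaw -0.0477 open 0.505 grip 30.0 F [-1.403 -0.621  0.164] j [-0.034  0.744  1.719 -0.     0.678  1.584]
623.7,44.5,130 shift units [ 0.    -0.001 -2.508]
463.4,-204.7,130 shift units [-2.471  4.276  0.   ]
```

```bash
python3 -m inch '[[[0,0,-0.2],0,1],[[0,0,-0.5],0,1],[[0,0,-0.6],0,1],[[0,0,-0.6],0,1],[[-0.2,0.35,-0.3],0,1],[[-0.3,0.52,0],0,1],[[-0.3,0.52,0],0,1],[[-0.3,0.52,0],0,1],[[-0.3,0.52,0],0,1],[[-0.3,0.52,0],0,1]]'; python3 -m inch '[[[-0.3,0.52,0],0,1],[[-0.25,0.43,0],0,1],[[-0.15,0.25,0],0,1],[[-0.07,0.12,0],0,1],[[0,0,0.2],0,1],[[0,0,0.3],0,1],[[0,0,0.1],0,1],[[0,0,0],0,1],[[0,0,0],0,1],[[0,0,0],0,1]]'; python3 go.py 463.4,-204.7,72; python3 -c "
from h import *
p=cam('scene');X=np.array(env.state()['eef_pos'])
S=SH['collar']+X+[0,0,20.5];q=proj(p,S)
save(p,'co2.png',(210,310,130,240),5)
k=proj(p,[X+[0,0,32.5],[463.2,-204.5,82],[463.2,-204.5,30]]);print((k-[210,130]+.5)*5)"
```

```text
t: 43.2
eef_pos: [512.7, -128.3, 112.3]
tcp_rot: [3.141, -0.001, -0.048]
ft_force: [0.6, -0.7, -1.3]
opening: 0.506
grip_force: 30.0
t: 44.45
eef_pos: [463.7, -204.4, 75.9]
tcp_rot: [3.141, -0.001, -0.048]
ft_force: [0.3, -0.3, -1.5]
opening: 0.503
grip_force: 30.0
t 44.45 pos [ 463.675 -204.409   75.943] rot [ 3.141 -0.001 -0.048] yaw -0.0476 open 0.503 grip 30.0 F [ 0.327 -0.276 -1.454] j [-0.546  0.475  1.961 -0.     0.705  1.073]
463.4,-204.7,72 shift units [-0.004  0.005  0.066]
[[219.43849339 207.49032593]
 [252.77082227 220.93056648]
 [315.56809547 246.87573758]]
```

View pics/co2.png

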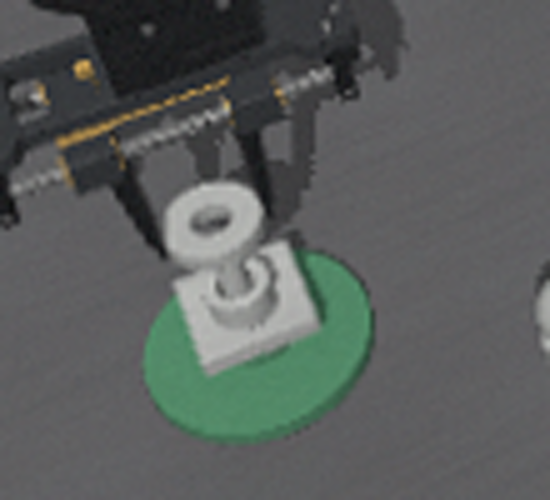

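The collar's hole, at (213,221), is about 1 px right of and below the prediction (207,219), so the collar sits 1–2 mm to +x of the tool. I shift back 1 mm and lower.

```bash
python3 -m inch '[[[-0.02,0.01,0.06],0,1],[[0,0,0.06],0,1],[[0,0,0.06],0,1],[[0,0,0.06],0,1],[[0,0,0.06],0,1],[[0,0,0.06],0,1],[[0,0,0],0,1],[[0,0,0],0,1],[[0,0,0],0,1],[[0,0,0],0,1]]'; python3 go.py 463,-204.5,41
```

```text
t: 45.75
eef_pos: [462.3, -204.9, 54.0]
tcp_rot: [3.141, -0.0, -0.048]
ft_force: [0.4, -0.5, -1.0]
opening: 0.505
grip_force: 30.0
t 45.75 pos [ 462.254 -204.937   54.039] rot [ 3.141 -0.    -0.048] yaw -0.0477 open 0.505 grip 30.0 F [ 0.441 -0.47  -0.965] j [-0.548  0.51   1.981 -0.     0.651  1.071]
463,-204.5,41 shift units [ 0.012 -0.008  0.217]
```

```bash
python3 -m inch '[[[0,0,0.08],0,1],[[0,0,0.07],0,1],[[0,0,0.05],0,1],[[0,0,0.02],0,1],[[0,0,0.01],0,1],[[0,0,0],0,1],[[0,0,0],0,1],[[0,0,0],0,1],[[0,0,0],0,1],[[0,0,0],0,1]]'; python3 go.py
```

```text
t: 47.0
eef_pos: [462.2, -204.9, 40.1]
tcp_rot: [3.141, -0.0, -0.048]
ft_force: [-0.5, -0.3, -1.7]
opening: 0.502
grip_force: 30.0
t 47.0 pos [ 462.195 -204.888   40.149] rot [ 3.141 -0.    -0.048] yaw -0.0477 open 0.502 grip 30.0 F [-0.465 -0.271 -1.671] j [-0.548  0.533  1.991 -0.     0.617  1.071]
```

```bash
python3 -m inch '[[[0,0,0.01],0,1],[[0,0,0],0,1],[[0,0,0],0,-1],[[0,0,0],0,-1],[[0,0,0],0,-1],[[0,0,0],0,-1],[[0,0,-0.1],0,-1],[[0,0,-0.4],0,-1],[[0,0,-0.6],0,-1],[[0,0,-0.6],0,-1]]'; python3 go.py 555,-58,130; python3 - <<'E'
from h import *
np.set_printoptions(precision=1,suppress=True)
p=cam('scene')
for k,z in(("plate",30),("sleeve",40),("collar",60)):
    e=proj(p,[463,-204.5,z])[0]
    print(k,e,[(round(d['score'],2),np.array(d['centre'])) for d in eyes.spot_point(k,p)[:2]])
for d in eyes.cut_out('collar',p)[:1]: print('collar mask',np.array(d['centre']),'pred',proj(p,SH['collar']+[463,-204.5,60]).min(0),proj(p,SH['collar']+[463,-204.5,60]).max(0),np.argwhere(d['mask']).min(0),np.argwhere(d['mask']).max(0))
for d in eyes.cut_out('finial',p)[:1]: print('finial',fit('finial',[(p,np.argwhere(d['mask']).astype(float))],(555,-58)))
E
```

```text
t: 48.25
eef_pos: [462.1, -204.8, 143.0]
tcp_rot: [3.142, 0.0, -0.048]
ft_force: [0.7, 0.6, -0.1]
opening: 0.997
grip_force: 0.0
t 48.25 pos [ 462.062 -204.818  142.952] rot [ 3.142  0.    -0.048] yaw -0.0478 open 0.997 grip 0.0 F [ 0.719  0.57  -0.066] j [-0.548  0.375  1.897 -0.     0.87   1.071]
555,-58,130 shift units [ 1.43  -2.518  0.216]
plate [272.6 178.9] [(0.7, array([269.9, 177.3]))]
sleeve [270.2 177.9] [(0.7, array([266.1, 176.1])), (0.57, array([269.2, 180.3]))]
collar [265.4 175.9] [(0.75, array([267.8, 173.5]))]
collar mask [266.8 177.4] pred [254.8 164.6] [273.4 185.8] [256 166] [272 186]
finial (array([555.5, -59.3]), array([-0.,  0.]))
```

The collar's silhouette lies where it should, flat on the sleeve. Next, the finial.

```bash
python3 -m inch '[[[0.25,-0.4,0],0,-1],[[0.35,-0.61,0],0,-1],[[0.35,-0.61,0],0,-1],[[0.31,-0.55,0],0,-1],[[0.15,-0.27,0],0,-1],[[0.02,-0.08,0.2],0,-1],[[0,0,0.4],0,-1],[[0,0,0.3],0,-1],[[0,0,0],0,-1],[[0,0,0],0,-1]]'; python3 go.py 555,-58.3,-18
```

```text
t: 49.8
eef_pos: [555.0, -58.5, 87.7]
tcp_rot: [3.141, 0.0, -0.048]
ft_force: [0.4, -0.3, 0.0]
opening: 1.005
grip_force: 0.0
t 49.8 pos [554.985 -58.549  87.685] rot [ 3.141  0.    -0.048] yaw -0.0485 open 1.005 grip 0.0 F [ 0.371 -0.309  0.047] j [-0.223  0.516  1.826 -0.     0.799  1.396]
555,-58.3,-18 shift units [ 0.    -0.004  1.761]
```

```bash
python3 -m inch '[[[0,0,0.5],0,-1],[[0,0,0.5],0,-1],[[0,0,0.4],0,-1],[[0,0,0.2],0,-1],[[0,0,0.1],0,-1],[[0,0,0.06],0,-1],[[0,0,0],0,-1],[[0,0,0],0,-1],[[0,0,0],0,1],[[0,0,0],0,1]]'; python3 -m inch '[[[0,0,0],0,1],[[0,0,0],0,1],[[0,0,0],0,1],[[0,0,0],0,1],[[0,0,0],0,1],[[0,0,0],0,1],[[0,0,0],0,1],[[0,0,0],0,1],[[0,0,0],0,1],[[0,0,0],0,1]]'; python3 go.py
```

```text
t: 51.05
eef_pos: [555.2, -58.0, -17.9]
tcp_rot: [3.141, -0.0, -0.048]
ft_force: [-0.0, -0.4, -0.3]
opening: 0.843
grip_force: 0.0
t: 52.3
eef_pos: [555.1, -58.0, -18.1]
tcp_rot: [3.142, -0.0, -0.048]
ft_force: [-0.7, -1.3, -0.2]
opening: 0.416
grip_force: 30.0
t 52.3 pos [555.116 -57.969 -18.086] rot [ 3.142 -0.    -0.048] yaw -0.0478 open 0.416 grip 30.0 F [-0.659 -1.265 -0.162] j [-0.222  0.68   1.892 -0.     0.569  1.396]
```

```bash
python3 go.py 463,-204.5,100 | tail -1; python3 -m inch '[[[0,0,-0.2],0,1],[[0,0,-0.5],0,1],[[0,0,-0.6],0,1],[[0,0,-0.6],0,1],[[-0.1,0.2,-0.2],0,1],[[-0.27,0.45,0],0,1],[[-0.35,0.6,0],0,1],[[-0.35,0.6,0],0,1],[[-0.25,0.45,0],0,1],[[-0.1,0.2,0],0,1]]'; python3 -m inch '[[[0,0,0],0,1],[[0,0,0.2],0,1],[[0,0,0.2],0,1],[[0,0,0],0,1],[[0,0,0],0,1],[[0,0,0],0,1],[[0,0,0],0,1],[[0,0,0],0,1],[[0,0,0],0,1],[[0,0,0],0,1]]'; python3 go.py 463,-204.5,75; python3 - <<'E'
from h import *
np.set_printoptions(precision=1,suppress=True)
p=cam('scene');X=np.array(env.state()['eef_pos'])+[0,0,18.1]
q=proj(p,SH['finial']+X);print('pred',q.min(0),q.max(0),cent(q),proj(p,X))
for d in eyes.cut_out('finial',p)[:2]: m=np.argwhere(d['mask']);print(d['score'],m.min(0),m.max(0),cent(m))
print([(d['score'],d['centre']) for d in eyes.spot_point('finial',p)[:2]])
E
```

```text
463,-204.5,100 shift units [-1.417  2.513 -1.968]
t: 53.55
eef_pos: [461.3, -205.0, 107.4]
tcp_rot: [-3.141, 0.001, -0.05]
ft_force: [-0.5, 0.8, -3.0]
opening: 0.417
grip_force: 30.0
t: 54.8
eef_pos: [462.8, -203.8, 84.0]
tcp_rot: [3.141, -0.0, -0.048]
ft_force: [-0.1, 0.5, -1.8]
opening: 0.414
grip_force: 30.0
t 54.8 pos [ 462.847 -203.764   83.956] rot [ 3.141 -0.    -0.048] yaw -0.0478 open 0.414 grip 30.0 F [-0.139  0.502 -1.766] j [-0.545  0.462  1.956 -0.     0.724  1.073]
463,-204.5,75 shift units [0.003 0.012 0.149]
pred [236.7 159.4] [261.1 180. ] [249.  169.5] [[254.7 171.8]]
[(0.75, [257.2, 171.7]), (0.62, [220.8, 328.8])]
```

```bash
python3 -m inch '[[[0,0.01,0.08],0,1],[[0,0,0.08],0,1],[[0,0,0.06],0,1],[[0,0,0.05],0,1],[[0,0,0.05],0,1],[[0,0,0.04],0,1],[[0,0,0.04],0,1],[[0,0,0.04],0,1],[[0,0,0],0,1],[[0,0,0],0,1]]'; python3 go.py
```

```text
t: 56.2
eef_pos: [462.9, -204.3, 57.6]
tcp_rot: [3.141, -0.0, -0.048]
ft_force: [0.3, 0.0, -2.3]
opening: 0.417
grip_force: 30.0
t 56.2 pos [ 462.86  -204.337   57.575] rot [ 3.141 -0.    -0.048] yaw -0.0477 open 0.417 grip 30.0 F [ 0.309  0.041 -2.344] j [-0.546  0.504  1.977 -0.     0.66   1.072]
```

```bash
python3 -m inch '[[[0,0,0.02],0,1],[[0,0,0.02],0,1],[[0,0,0.01],0,1],[[0,0,0.01],0,1],[[0,0,0],0,1],[[0,0,0],0,1],[[0,0,0],0,1],[[0,0,0],0,1],[[0,0,0],0,1],[[0,0,0],0,1]]'; python3 go.py
```

```text
t: 57.45
eef_pos: [462.8, -204.3, 53.9]
tcp_rot: [3.142, 0.0, -0.048]
ft_force: [-0.4, 0.5, -2.2]
opening: 0.416
grip_force: 30.0
t 57.45 pos [ 462.816 -204.318   53.915] rot [ 3.142  0.    -0.048] yaw -0.0477 open 0.416 grip 30.0 F [-0.446  0.514 -2.187] j [-0.546  0.511  1.98  -0.     0.651  1.072]
```

```bash
python3 -m inch '[[[0,0,0.01],0,1],[[0,0,0],0,1],[[0,0,0],0,1],[[0,0,0],0,1],[[0,0,0],0,1],[[0,0,0],0,1],[[0,0,0],0,1],[[0,0,0],0,1],[[0,0,0],0,1],[[0,0,0],0,1]]'; python3 go.py;python3 -m inch '[[[0,0,0.01],0,1],[[0,0,0],0,1],[[0,0,0],0,1],[[0,0,0],0,1],[[0,0,0],0,1],[[0,0,0],0,1],[[0,0,0],0,1],[[0,0,0],0,1],[[0,0,0],0,1],[[0,0,0],0,1]]'; python3 go.py
```

```text
t: 58.7
eef_pos: [462.9, -204.4, 53.8]
tcp_rot: [3.141, -0.001, -0.048]
ft_force: [-1.6, 1.4, 4.9]
opening: 0.41
grip_force: 30.0
t 58.7 pos [ 462.935 -204.382   53.818] rot [ 3.141 -0.001 -0.048] yaw -0.0477 open 0.41 grip 30.0 F [-1.605  1.386  4.855] j [-0.546  0.511  1.98  -0.     0.65   1.072]
t: 59.95
eef_pos: [463.0, -204.4, 53.7]
tcp_rot: [3.141, -0.001, -0.048]
ft_force: [-2.6, 1.4, 12.8]
opening: 0.415
grip_force: 30.0
t 59.95 pos [ 463.024 -204.409   53.735] rot [ 3.141 -0.001 -0.048] yaw -0.0477 open 0.415 grip 30.0 F [-2.62   1.447 12.812] j [-0.546  0.511  1.98  -0.     0.65   1.072]
```

It is in contact at a reported 53.7, so the underside is at about 72, as it should be. I release and retreat.

```bash
python3 -m inch '[[[0,0,-0.01],0,1],[[0,0,0],0,-1],[[0,0,0],0,-1],[[0,0,0],0,-1],[[0,0,0],0,-1],[[0,0,0],0,-1],[[0,0,0],0,-1],[[0,0,0],0,-1],[[0,0,0],0,-1],[[0,0,0],0,-1]]'; python3 -m inch '[[[0,0,-0.1],0,-1],[[0,0,-0.3],0,-1],[[0,0,-0.5],0,-1],[[0,0,-0.6],0,-1],[[0,0,-0.6],0,-1],[[0,0,-0.3],0,-1],[[0,0.5,0],0,-1],[[0,0.7,0],0,-1],[[0,0.7,0],0,-1],[[0,0.5,0],0,-1]]'; python3 - <<'E'
from h import *
np.set_printoptions(precision=1,suppress=True)
ps=[cam('scene'),cam('top')]
for p in ps:
  for k,b,z,sh in(("finial",(463,-204.5),72,"finial"),("collar",(463,-204.5),60,"collar")):
    q=proj(p,SH[sh]+[*b,z]);print('pred',k,q.min(0),q.max(0))
    for d in eyes.cut_out(k,p)[:1]: m=np.argwhere(d['mask']);print(' ',d['score'],m.min(0),m.max(0))
  for k,z in(("plate",30),("sleeve",40),("collar",60),("finial",72)):
    print(k,proj(p,[463,-204.5,z])[0],[(round(d['score'],2),np.array(d['centre'])) for d in eyes.spot_point(k,p)[:2]])
  print('clampgrip open pred',proj(p,[485+183.5,246-9,62]),[(round(d['score'],2),np.array(d['centre'])) for d in eyes.spot_point('clamp_grip',p)[:5]])
  print([(k,atz(p,d['centre'],0)[:2]) for k in('hammer','tin') for d in eyes.spot_point(k,p)[:1]])
print(env.state()['eef_pos'],env.state()['t'])
E
```

```text
t: 61.2
eef_pos: [462.8, -204.3, 53.3]
tcp_rot: [3.142, 0.0, -0.048]
ft_force: [-0.3, 0.1, -0.6]
opening: 1.0
grip_force: 0.0
t: 62.45
eef_pos: [455.6, -349.7, 197.7]
tcp_rot: [3.141, -0.0, -0.048]
ft_force: [0.5, 1.2, 0.5]
opening: 1.003
grip_force: 0.0
pred finial [245.  162.6] [268.8 182.7]
  0.65 [264 308] [323 398]
pred collar [254.8 164.6] [273.4 185.8]
  0.61 [261 166] [272 186]
plate [272.6 178.9] [(0.65, array([267. , 177.1]))]
sleeve [270.2 177.9] [(0.38, array([271.3, 179.3]))]
collar [265.4 175.9] [(0.51, array([266.5, 175.3]))]
finial [262.5 174.7] [(0.58, array([261.6, 175.4]))]
clampgrip open pred [[245.9 363.1]] [(0.62, array([133.5, 420.7])), (0.6, array([149.3, 308.2])), (0.57, array([244.3, 365.6])), (0.5, array([169.9, 387.8]))]
[('hammer', array([755.7, 134.5])), ('tin', array([ 714.1, -101.2]))]
pred finial [214.4 425. ] [226.8 439.5]
  0.44 [130 298] [153 362]
pred collar [213.9 422.7] [228.5 437.7]
  0.68 [214 419] [231 435]
plate [221.9 427.4] [(0.43, array([220.9, 427.8]))]
sleeve [221.7 428.2] []
collar [221.3 429.7] [(0.53, array([224.2, 427. ]))]
finial [221.1 430.6] [(0.48, array([218.6, 432.5]))]
clampgrip open pred [[163.7 302.7]] [(0.74, array([163.5, 302.5])), (0.57, array([270.6, 285. ])), (0.52, array([233.2, 173.4])), (0.47, array([202.8, 246.4]))]
[('hammer', array([763.8, 137.1])), ('tin', array([ 724.3, -109.9]))]
[ 456.  -348.2  197.3] 63.45
```

Everything measures in place: the stack parts at their heights, the clamp open, and the hammer and tin unmoved. I hand in.

```bash
python3 -c "
from cell import env
print(env.job_done())"
```

```text
the job is handed in; nothing more can be done
None
```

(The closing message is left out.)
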